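Hang the cap tray on the packing tote's rim

ROBOT

A 6-joint arm with a two-finger parallel gripper is mounted at the origin on the work surface. World frame = base frame: x ahead of the robot, y to its left, z up, the work surface at z = 0. Lengths are in m, angles in rad, forces in N, time in s.
With the tool pointing down it reaches from about 0.25 to 0.725 m from the base axis. Payload 4 kg.
Tool frame: the origin (TCP) lies midway between the tips of the shut fingers; the grasp point (between the pads) lies 19 mm behind it; z points along the fingers, y is the line along which they close (so a half turn about z gives the same grasp; the last joint's range is limited). The gripper opens to 85 mm and grips with 20 to 120 N. Pads are 22 mm wide; open, the fingers measure 114 mm over their backs; the gripper's body (76 mm by 85 mm) begins 54 mm behind the grasp point. The pads swing forward as they close: fully open they stand 13 mm farther back than shut.
Start: joints at [-1.238, 0.241, 0.005, 1.335, 0, 1.571], TCP at [0.163, -0.473, 0.208] pointing down, gripper open.
Joint ranges: [-2.72, 2.72], [-1.05, 1.87], [-1.09, 1.28], [-1.99, 2.15], [-1.42, 1.44], [-3.14, 3.14]. Speed limits (rad/s): [2.79, 2.79, 3.14, 3.14, 3.14, 3.14].

INTERFACE

Orientations are given as a unit quaternion [x, y, z, w].
In Python, from workcell import get_obs, camera, job_done, silhouettes gives the robot as it stands. The module is installed in compiled form; this text tells all that it offers.
- The arm moves only by the tool drive_tool, never from a script. Its argument "increments" is a list of rows, each a list of 3 entries, a list of its own where there are three numbers: the shift along the world's x, y, z in mm, then the turn, a rotation vector about the world's x, y, z in degrees, then the opening, from 0 (shut) to 1 (fully open). A call has 1 to 8 rows; each row shifts and turns the commanded pose from where the row before left it; what a row does not reach is not made up. A row lasts 1/12 s, in which the tool goes at most 41.7 mm and 7.16 degrees, less where a joint would pass 70% of its speed; a pose out of reach is approached as far as the arm can. A call is refused whole if a number of a shift passes 41.7 or a number of a turn 7.16, either way. A call with a gripper value outside its range is refused whole. The fingers move at their own pace and stop on an object; the grip force is fixed at half the most. Time passes only in rows, so rows that do not move let the fingers close. It gives the time, the measured TCP pose, the force, the opening and the grip force at its end, in the units of the state.
- get_obs(): the state, without advancing time (a new reading comes with each control period).
- camera(name): name is "scene" or "side" or "wrist"; returns a dict with "image" (384x512x3 uint8, red, green, blue), "K" (3x3 intrinsics, pixels), "k1" (the pictures are not rectified: a ray, as slopes to the right and down, at radius r is drawn at 1 + k1 r^2 times it, then the intrinsics apply), "view" (4x4, takes a point from world to camera coordinates). Camera axes: x right, y down, z forward; pixel columns grow to the right and rows downward; lengths in m; the calibration is good to about 2 mm. A picture is of the moment at which its call begins. There is no depth.
- job_done(): hands the job in; it is judged then, once.
Trained networks look in a picture, given as the dict that the camera call returned (one of the last four; its "shot" number tells which), for a name from the list of things; names that differ only in an ending like _2 or _b are one class to them, and where a whole thing is asked for, a point or a joint stands for the part that bears it (a point fixed in the world has none). Each returns a list of dicts, best first, with "conf" (0 to 1); they miss things now and then, are a little off and sometimes report something else, mostly with a low value. They report only what shows in the picture. A call takes as long as a camera call. They do not tell look-alikes from the thing itself.
- silhouettes(query, picture): "region" (384x512 bool, what is visible of it) and "bbox" ([left, top, right, bottom] in pixels, round what is visible of it).
The state is a dict: "clock": time; "joint_pos": joint angles; "joint_vel": joint speeds; "tau": joint torques, N m; "eef_pos": TCP position; "tool_rot": TCP orientation; "ft_force": force on the tool from outside, world axes, zero at the start; "ft_torque": the same for the moment, N m; "grip_width": finger opening in m; "grasp_force": force on a finger pad.
Only numpy, scipy, OpenCV 4.12 (cv2) and the standard library are available. Lean on these libraries where they do the work, as an engineer would, in place of code of your own. Each camera call takes 0.05 s, during which the arm holds its last target. There are 200 camera calls.

TASK

Pick up the empty aluminium tray with the bent lip by its handle and hook the lip over the rim of the grey tote's loose front panel, clear of the metal keeper bracket, so that the tray hangs inside the tote, fully seated and upright. Then slide it along the rim, still hanging, under the keeper until it butts up against the bracket's stop, and let go of it there. Feel your way gently - the tote and panel must not be pushed hard (25 N at most) - and leave the bottles where they stand.

Things in the scene. Friction and masses are not known exactly. Their poses are not given: they have to be found in the camera images.
- cap_tray: hook-on cap tray of bare aluminium, empty, 0.17 to 0.35 kg, standing on the table. Origin: centre of its underside, z up. Open box 80 x 100 x 60 mm (x, y, z), 3 mm walls. Back face at x = -40 mm is flat from z = 0 to 75 mm; the bent lip along its top is at point tray_slot, the carry handle over the mouth at point tray_handle. Its +y side, at y = 50 mm, meets the stop.
- tray_slot (a point): centre of the roof of the tray's hook slot, at tray (-45, 0, 75) mm, tray's axes. Slot 10 mm wide in x, open downward, 100 mm long in y. A bridge 4 mm thick roofs it (75 to 79 mm high); on its -x side a 3 mm thick lip hangs 20 mm down (lower edge at tray z = 55 mm); on its +x side is the back face, which goes down to z = 0.
- tray_handle (a point): grip point in the middle of the tray's handle, at tray (0, 0, 112) mm, tray's axes: a flat bar along y, 10 mm thick in x, 100 mm long, from z = 96 to 122 mm, on a leg at each end (y = +-48 mm). Grasp it from above, fingers closing along the tray's x.
- tote: fixed grey plastic tote, open on top, 240 x 360 mm (x, y). Origin: centre of its underside; floor at z = 6 mm, walls 105 mm high, inner faces at y = +-174 and x = +114 mm. Its -x side (to the robot) is closed by a loose drop-in panel (point rim_nominal) between corner channels at y = +-166 to 180, x = -100 to -150 mm. Inside, empty from the panel to x = 0.
- rim_nominal (a point): where the middle of the panel's top edge (the rim to hang from) would be at mean fit: tote (-125, 0, 120) mm, tote's axes. The panel is upright, along y, 6 mm thick, 345 mm long. It fits loosely: from case to case it really stands up to 6 mm off in +-x and up to 6 mm off in +-z, not measured here: feel (or see) it. It stays put under less than 80 N.
- stop_face (a point): on the -y-facing stop face of the metal keeper bracket, at tote x = -125, z = 120, y = 40 to 80 mm; tote's axes. Inside the panel the stop is a block, x = 10 to 30, z = -46 to 19 mm from here. A fixed keeper plate reaches 26 mm to -y from the stop over the rim, x = -45 to 22, underside z = 16, top z = 22: a seated tray slides under it (6 to 18 mm clear), but cannot be lowered in there.
- bottle_a: bystander: perfume bottle, rectangular glass 34 x 44 x 68 mm with round black cap, 100 mm tall in all, 0.2 kg; origin at the centre of its underside; on the table left of the tote, towards the robot.
- bottle_b: bystander: perfume bottle, rectangular glass 34 x 44 x 68 mm with round black cap, 100 mm tall in all, 0.2 kg; origin at the centre of its underside; on the table right of the tote.
- bottle_c: bystander: perfume bottle, rectangular glass 34 x 44 x 68 mm with round black cap, 100 mm tall in all, 0.2 kg; origin at the centre of its underside; inside the tote, in its far half.
- bottle_d: bystander: perfume bottle, rectangular glass 34 x 44 x 68 mm with round black cap, 100 mm tall in all, 0.2 kg; origin at the centre of its underside; inside the tote, in its far half.
Mind the look-alikes: they are no part of the job. Leave any blue or red look-alike of the cap_tray alone.

How it is judged:
By the outcome, as a careful person would: the job done as asked, in the order asked, and still so for the second after the job is handed in, with the robot touching nothing.
It also fails if it takes over 56 s, if anything falls off the work surface, if the arm or the gripper's body presses on something with over 40 N, if the wrist force passes 120 N, or if a joint passes its speed limit or range.

## Working session

There is one attempt and no reset: what is moved stays moved. The work goes in short steps, Python scripts to look and compute and a tool call to move; the robot and the scene stay as the last step left them, time stands still between calls to the robot, and variables do not carry over. Pictures are saved under pics/ and viewed, at most 10 in all, crops included, and the job is handed in when it is done.

Besides the shell and the picture viewer there is one more tool, called after ">>>" in YAML: its name, and indented under it one key for each argument. drive_tool: Moves the arm, as the interface text tells. Its arguments: {"type":"object","properties":{"increments":{"type":"array"}},"required":["increments"]}

```bash
mkdir -p pics
cat > h.py <<'E'
import numpy as np, cv2
from workcell import get_obs, camera, job_done, silhouettes
def save(p,n,crop=None,s=1):
    im=p["image"]
    if crop: l,t,r,b=crop; im=im[t:b,l:r]
    cv2.imwrite("pics/"+n,cv2.resize(im,None,fx=s,fy=s,interpolation=cv2.INTER_CUBIC)[:,:,::-1])
def ray(p,uv):
    K=p["K"]; d=np.array([(uv[0]-K[0,2])/K[0,0],(uv[1]-K[1,2])/K[1,1]]); k=p["k1"]
    s=d.copy()
    for _ in range(20): s=d/(1+k*(s@s))
    R=p["view"][:3,:3]; t=p["view"][:3,3]
    return -R.T@t, R.T@np.array([s[0],s[1],1])
def onz(p,uv,z):
    o,d=ray(p,uv); return o+d*(z-o[2])/d[2]
def proj(p,X):
    X=np.atleast_2d(X); c=X@p["view"][:3,:3].T+p["view"][:3,3]; s=c[:,:2]/c[:,2:]
    s=s*(1+p["k1"]*(s**2).sum(1,keepdims=True)); K=p["K"]
    return np.c_[s[:,0]*K[0,0]+K[0,2], s[:,1]*K[1,1]+K[1,2]]
def tri(obs):
    A=np.zeros((3,3));b=np.zeros(3)
    for p,uv in obs:
        o,d=ray(p,uv); d/=np.linalg.norm(d); M=np.eye(3)-np.outer(d,d); A+=M;b+=M@o
    return np.linalg.solve(A,b)
E
cat > a.py <<'E'
from h import *
P={n:camera(n) for n in("scene","side","wrist")}
print({k:v for k,v in get_obs().items() if k in("eef_pos","tool_rot","ft_force")})
for n,p in P.items():
    save(p,n+"0.png",s=1.5)
    o,d=ray(p,(256,192)); print(n,o.round(3),d.round(2),p["K"][0,0],p["k1"])
    for q in("cap_tray","tote","stop_face","bottle_a"):
        try: print(q,[(np.round(r["conf"],2),np.round(r["bbox"])) for r in silhouettes(q,p)])
        except Exception as e: print(q,e)
import pickle; pickle.dump(P,open("P.pkl","wb"))
E
python3 a.py; python3 -c "
import cv2,numpy as np
a=[cv2.imread('pics/%s0.png'%n) for n in('scene','side')]
"
```

```text
{'eef_pos': array([ 0.16319808, -0.47208403,  0.20762176]), 'tool_rot': array([ 9.86189387e-01,  1.65619627e-01, -1.24106994e-04, -7.85930701e-04]), 'ft_force': array([ 1.81294383, -0.15983828, -0.12465851])}
scene [1.392 0.186 0.831] [-0.77 -0.23 -0.6 ] 359.7675859430022 -0.10784549799610287
cap_tray [(np.float64(0.96), array([198., 139., 226., 168.])), (np.float64(0.94), array([220., 154., 250., 199.])), (np.float64(0.82), array([136., 172., 176., 207.])), (np.float64(0.79), array([155., 150., 186., 181.])), (np.float64(0.56), array([178., 175., 210., 212.]))]
tote [(np.float64(0.58), array([212., 194., 368., 317.])), (np.float64(0.3), array([261., 240., 276., 263.]))]
stop_face []
bottle_a [(np.float64(0.9), array([289., 250., 305., 275.])), (np.float64(0.77), array([261., 239., 277., 268.])), (np.float64(0.66), array([362., 196., 379., 222.])), (np.float64(0.62), array([178., 218., 194., 252.]))]
side [ 0.233 -1.095  1.285] [ 0.14  0.64 -0.76] 492.3129802139146 -0.16732716214077165
cap_tray [(np.float64(0.93), array([253., 234., 293., 284.])), (np.float64(0.87), array([200., 214., 245., 265.])), (np.float64(0.87), array([270., 276., 308., 330.])), (np.float64(0.64), array([301., 138., 316., 162.])), (np.float64(0.62), array([158., 265., 208., 313.]))]
tote [(np.float64(0.86), array([250., 106., 346., 208.]))]
stop_face [(np.float64(0.75), array([254., 118., 270., 146.]))]
bottle_a [(np.float64(0.71), array([326., 221., 341., 247.])), (np.float64(0.63), array([206., 114., 215., 141.])), (np.float64(0.54), array([310., 156., 323., 180.])), (np.float64(0.48), array([300., 137., 316., 161.]))]
wrist [ 0.233 -0.45   0.373] [-0.29 -0.09 -0.95] 294.3011806462092 -0.04566528910883741
cap_tray [(np.float64(0.84), array([ 35.,   0., 110.,   9.])), (np.float64(0.8), array([268.,   2., 416., 120.])), (np.float64(0.73), array([ 89.,  54., 229., 175.]))]
tote []
stop_face []
bottle_a []
```

View pics/scene0.png

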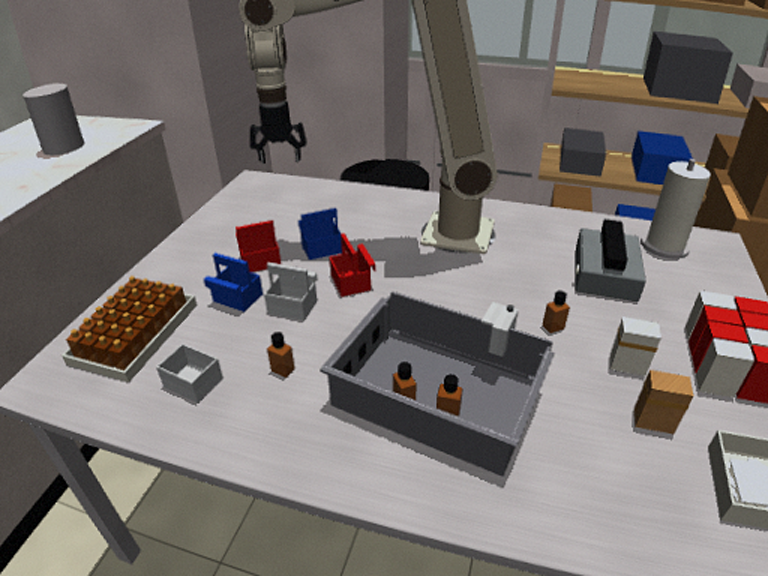

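View pics/side0.png

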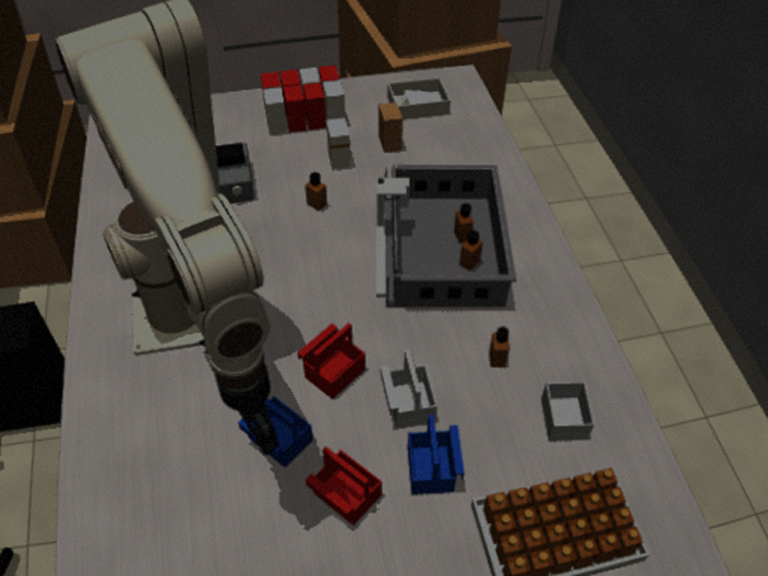

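The trays with handles, in original pixels (the scene view is shown at 1.5×):

| Tray | Scene px | Side px |
|---|---|---|
| Bare aluminium | (192,195) | (272,260) |
| Blue 1 | (155,190) | (290,303) |
| Blue 2 | (212,155) | (183,289) |
| Red 1 | (235,177) | (222,240) |
| Red 2 | (172,165) | (230,323) |

There is also a plain grey bin without a handle at scene (127,249). I choose the aluminium one at scene (192,195) and will check it in a close crop.

Run:
```python
from h import *
import pickle; P=pickle.load(open("P.pkl","rb"))
def c(n,b,sz):
    l,t,r,bb=b; return cv2.resize(P[n]["image"][t:bb,l:r],sz,interpolation=cv2.INTER_CUBIC)
top=np.hstack([c("scene",(168,165,228,220),(360,330)),c("side",(245,226,305,291),(360,390))[:330]])
bot=np.hstack([c("scene",(210,185,375,290),(400,255)),c("side",(240,100,350,210),(320,255))])
cv2.imwrite("pics/crop1.png",np.vstack([top,bot])[:,:,::-1])
```

```text
(no output)
```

View pics/crop1.png

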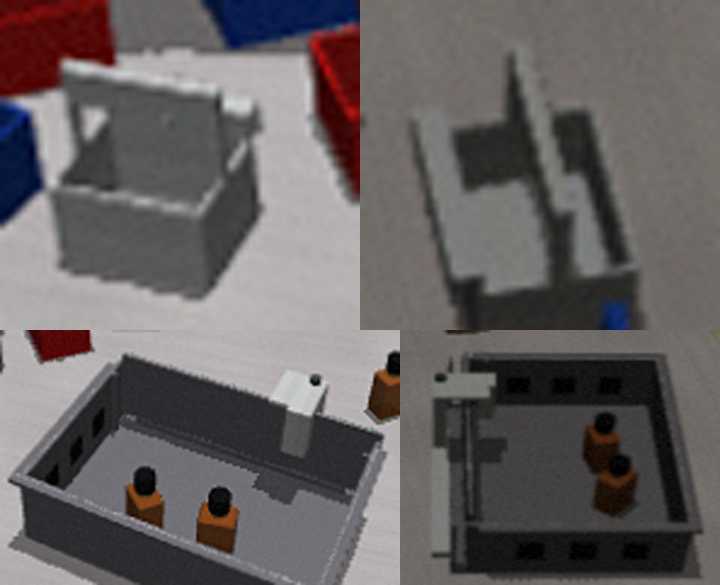

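```bash
cat > fit.py <<'E'
from h import *
from scipy.optimize import minimize
TRAY=[(-40,40,-50,50,0,3),(-40,-37,-50,50,0,75),(37,40,-50,50,0,60),(-40,40,-50,-47,0,60),(-40,40,47,50,0,60),(-53,-37,-50,50,75,79),(-53,-50,-50,50,55,79),(-5,5,-50,50,96,122),(-5,5,-50,-46,60,96),(-5,5,46,50,60,96)]
TOTE=[(-120,120,-180,180,0,6),(114,120,-180,180,0,105),(-120,120,-180,-174,0,105),(-120,120,174,180,0,105),(-150,-100,-180,-174,0,105),(-150,-100,174,180,0,105),(-128,-122,-172,172,10,120)]
def corners(b): return np.array([[x,y,z] for x in b[:2] for y in b[2:4] for z in b[4:]])/1000.
def world(pose,X):
    x,y,a=pose; c,s=np.cos(a),np.sin(a); return X@np.array([[c,s,0],[-s,c,0],[0,0,1]])+[x,y,0]
def mask(p,pose,boxes,S=4):
    m=np.zeros((384*S,512*S),np.uint8)
    for b in boxes:
        q=proj(p,world(pose,corners(b)))
        cv2.fillConvexPoly(m,cv2.convexHull(np.round((q+.5)*S*16).astype(np.int32)),255,shift=4)
    return cv2.resize(m,(512,384),interpolation=cv2.INTER_AREA)/255.
def fit(obs,pose,boxes):
    def f(v):
        pz=(v[0],v[1],v[2]/5); L=0
        for p,r in obs:
            m=mask(p,pz,boxes); L+=1-np.minimum(m,r).sum()/np.maximum(m,r).sum()
        return L
    v0=np.array([pose[0],pose[1],pose[2]*5]); r=None
    for st in(.02,.006):
        r=minimize(f,v0,method="Nelder-Mead",options=dict(initial_simplex=np.vstack([v0]+[v0+e for e in np.diag([st,st,st*8])]),xatol=1e-4,fatol=1e-5)); v0=r.x
    return np.array([v0[0],v0[1],v0[2]/5]),r.fun
E
python3 - <<'E'
from fit import *
P={n:camera(n) for n in("scene","side")}
def get(n,q,uv):
    for r in silhouettes(q,P[n]):
        l,t,rr,b=r["bbox"]
        if l<uv[0]<rr and t<uv[1]<b: return (P[n],r["region"].astype(float))
T=[get("scene","cap_tray",(192,195)),get("side","cap_tray",(272,260))]
g=onz(P["scene"],(192,195),.04); g2=onz(P["side"],(272,260),.04); print(g,g2)
for obs in(T,T[:1],T[1:]):
    for a in(-.3,.1): print("tray",fit(obs,(g2[0],g2[1],a),TRAY))
G=[get("scene","tote",(290,250)),get("side","tote",(300,160))]
c=onz(P["side"],(300,160),.06); print(c)
for obs in(G,G[1:]): print("tote",fit(obs,(c[0],c[1],0),TOTE))
tp=fit(T,(g2[0],g2[1],0),TRAY)[0]; op=fit(G[1:],(c[0],c[1],0),TOTE)[0]
ims=[]
for n,b in(("scene",(160,150,390,325)),("side",(230,95,360,295))):
    S=4;im=cv2.resize(P[n]["image"],None,fx=S,fy=S,interpolation=cv2.INTER_CUBIC)
    for pose,bx in((tp,TRAY),(op,TOTE)):
        for q in bx:
            w=proj(P[n],world(pose,corners(q)))
            for i in range(8):
                for j in(1,2,4):
                    if not i&j: cv2.line(im,*[tuple(int(round((z+.5)*S)) for z in w[k]) for k in(i,i|j)],(0,255,0),1)
    l,t,r,bb=[S*z for z in b]; im=im[t:bb,l:r]; h=520; ims.append(cv2.resize(im,(int(im.shape[1]*h/im.shape[0]*(1 if n=="side" else .67)),h if n=="side" else int(h*.67))))
H=max(i.shape[0] for i in ims); ims=[cv2.copyMakeBorder(i,0,H-i.shape[0],0,0,cv2.BORDER_CONSTANT) for i in ims]
cv2.imwrite("pics/fit1.png",np.hstack(ims)[:,:,::-1]); print(np.hstack(ims).shape)
E
```

```text
[ 0.46072819 -0.33639312  0.04      ] [ 0.45721263 -0.32101916  0.04      ]
tray (array([ 0.46122567, -0.32928649, -0.01996908]), np.float64(0.13713071576751656))
tray (array([ 0.46115193, -0.32948324, -0.02091108]), np.float64(0.13778192277748424))
tray (array([ 0.4628072 , -0.33041092, -0.00464067]), np.float64(0.05293510550759384))
tray (array([ 0.46277123, -0.33044886, -0.00631283]), np.float64(0.05283862440320719))
tray (array([ 0.46073686, -0.32765019, -0.02173067]), np.float64(0.06843756208870921))
tray (array([ 0.46072474, -0.32766466, -0.02189592]), np.float64(0.06839269048980934))
[0.64384182 0.04774688 0.06      ]
tote (array([ 0.65107016,  0.07610022, -0.20730079]), np.float64(0.32633381052023025))
tote (array([ 0.64410344,  0.08452526, -0.15872153]), np.float64(0.19363417050685638))
(520, 795, 3)
```

View pics/fit1.png

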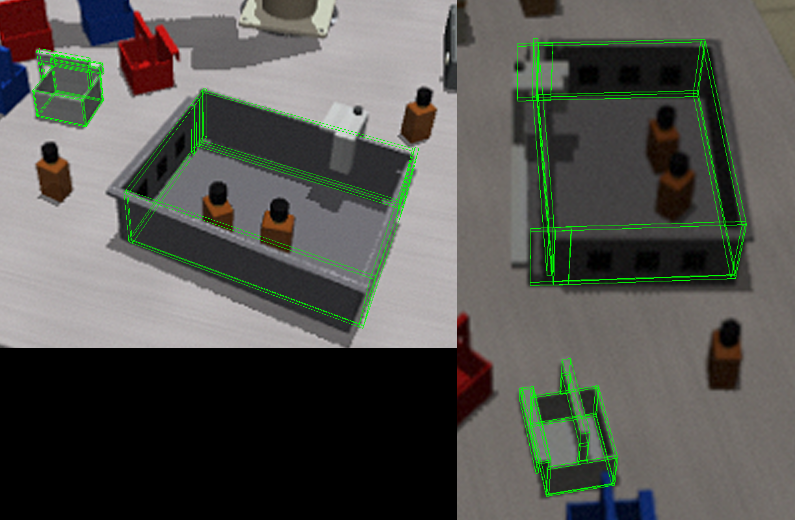

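The tray fit lines up in both views, at about (0.461, -0.329) with a yaw near -0.02. The tote silhouette fit is off, so I'll fit the tote from corner pixels instead.

```bash
cat > b.py <<'E'
from fit import *
import pickle; P=pickle.load(open("P.pkl","rb"))
from scipy.optimize import least_squares
C=[("scene",(214.8,246),(120,-180,105)),("scene",(221,272),(120,-180,0)),("scene",(337,321),(120,180,0)),
("side",(331.5,110.5),(120,180,105)),("side",(342.5,186.5),(120,-180,105)),("side",(339,203),(120,-180,0))]
def res(v): return np.concatenate([(proj(P[n],world(v,np.array([X])/1000.))[0]-uv) for n,uv,X in C])
r=least_squares(res,(.64,.05,0),loss="soft_l1"); print(r.x,res(r.x).reshape(-1,2).round(1)); op=r.x
for n,b in(("scene",(205,180,380,330)),("side",(235,95,355,215))):
    S=6;im=cv2.resize(P[n]["image"],None,fx=S,fy=S,interpolation=cv2.INTER_CUBIC)
    for q in TOTE:
        w=proj(P[n],world(op,corners(q)))
        for i in range(8):
            for j in(1,2,4):
                if not i&j: cv2.line(im,*[tuple(int(round((z+.5)*S)) for z in w[k]) for k in(i,i|j)],(0,255,0),1)
    l,t,rr,bb=[S*z for z in b]; im=im[t:bb,l:rr]
    ims=globals().setdefault("ims",[]); ims.append(cv2.resize(im,(400,int(im.shape[0]*400/im.shape[1]))))
H=max(i.shape[0] for i in ims); ims=[cv2.copyMakeBorder(i,0,H-i.shape[0],0,0,cv2.BORDER_CONSTANT) for i in ims]
cv2.imwrite("pics/fit2.png",np.clip(np.hstack(ims)[:,:,::-1]*1.5,0,255))
E
python3 b.py
```

```text
[ 0.65902072  0.07936064 -0.20930393] [[ 3.3  0.9]
 [-0.3 -0.5]
 [-0.9 -0.4]
 [ 0.1  0.5]
 [ 0.6 -3.7]
 [-0.3  0.3]][ WARN:0@0.991] global loadsave.cpp:1063 imwrite_ Unsupported depth image for selected encoder is fallbacked to CV_8U.
```

View pics/fit2.png

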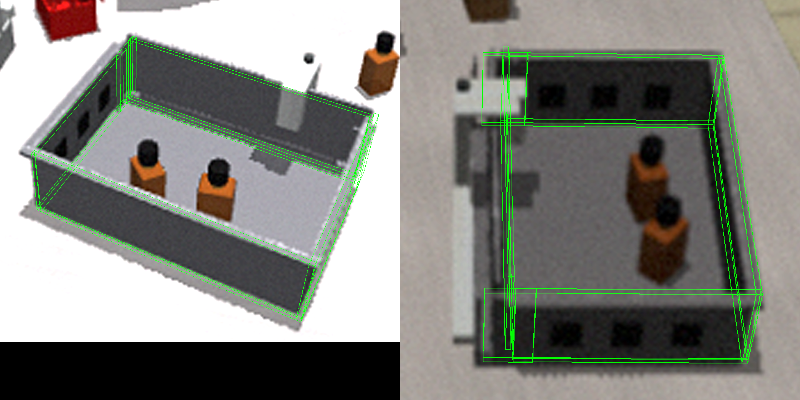

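>>> drive_tool:
  increments:
    - [[30,14,0],[0,0,7],1]
    - [[30,14,0],[0,0,7],1]
    - [[30,14,0],[0,0,7],1]
    - [[30,14,0],[0,0,7],1]
    - [[30,14,0],[0,0,7],1]
    - [[30,14,0],[0,0,7],1]
    - [[30,14,0],[0,0,7],1]
    - [[30,14,0],[0,0,7],1]

```text
clock: 1.72
eef_pos: [0.4047, -0.3597, 0.2084]
tool_rot: [0.791, 0.612, -0.0, 0.0]
ft_force: [0.2, -0.2, -0.3]
grip_width: 0.0853
grasp_force: 0.0
```

>>> drive_tool:
  increments:
    - [[28,14,0],[0,0,7],0.7]
    - [[28,14,0],[0,0,7],0.7]
    - [[0,0,0],[0,0,0],0.7]
    - [[0,0,0],[0,0,0],0.7]

```text
clock: 2.05
eef_pos: [0.4605, -0.3315, 0.2078]
tool_rot: [0.712, 0.702, -0.0, -0.0]
ft_force: [-0.1, 0.4, 0.3]
grip_width: 0.0598
grasp_force: 0.0
```

Run:
```python
from fit import *
o=get_obs(); print(o["clock"],o["eef_pos"],o["tool_rot"],o["joint_pos"].round(2),o["ft_force"],o["ft_torque"])
p=camera("wrist"); S=2; im=cv2.resize(p["image"],None,fx=1.5,fy=1.5)
for q in TRAY:
    w=proj(p,world((.461,-.329,-.02),corners(q)))
    for i in range(8):
        for j in(1,2,4):
            if not i&j: cv2.line(im,*[tuple(int(round((z+.5)*1.5)) for z in w[k]) for k in(i,i|j)],(0,255,0),1)
cv2.imwrite("pics/w1.png",im[:,:,::-1])
```

```text
2.05 [ 0.46047401 -0.33153114  0.20776612] [ 7.12053126e-01  7.02125476e-01 -2.01856017e-04 -3.49090555e-04] [-0.62  0.38  0.19  1.39 -0.    0.96] [-0.12046903  0.35129476  0.31990898] [-0.01203592  0.01400624 -0.03889127]
```

View pics/w1.png

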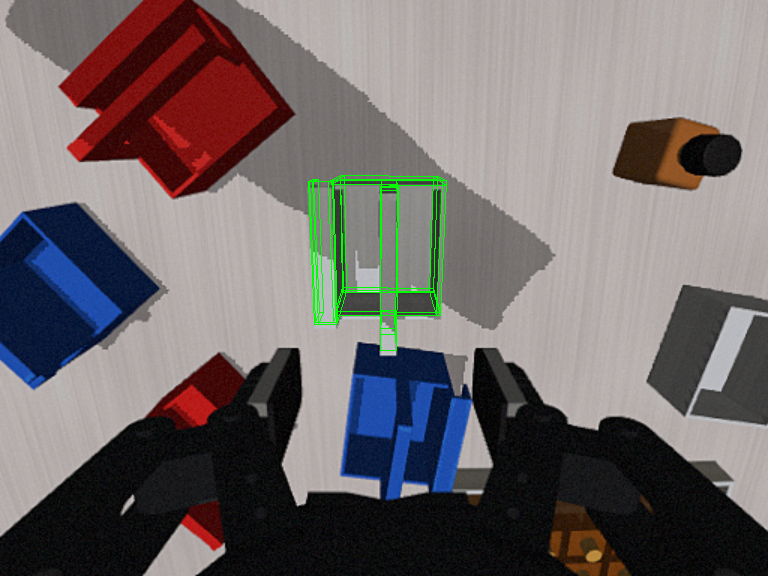

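The wrist view shows the tray model overlay sitting on the aluminium tray, at about (380,250) px. Descending to grasp.

>>> drive_tool:
  increments:
    - [[1,2,-30],[0,0,0],0.7]
    - [[0,0,-30],[0,0,0],0.7]
    - [[0,0,-25],[0,0,0],0.7]
    - [[0,0,-15],[0,0,0],0.7]
    - [[0,0,-12],[0,0,0],0.7]
    - [[0,0,0],[0,0,0],0.7]

```text
clock: 2.6
eef_pos: [0.4569, -0.3302, 0.0934]
tool_rot: [0.714, 0.7, -0.001, -0.003]
ft_force: [0.5, -0.2, 0.1]
grip_width: 0.0597
grasp_force: 0.0
```

>>> drive_tool:
  increments:
    - [[0,0,0],[0,0,0],0]
    - [[0,0,0],[0,0,0],0]
    - [[0,0,0],[0,0,0],0]
    - [[0,0,0],[0,0,0],0]
    - [[0,0,0],[0,0,0],0]
    - [[0,0,0],[0,0,0],0]

```text
clock: 3.1
eef_pos: [0.4611, -0.3313, 0.0977]
tool_rot: [0.713, 0.701, 0.0, 0.001]
ft_force: [-0.5, 0.6, 4.6]
grip_width: 0.0058
grasp_force: 58.9
```

>>> drive_tool:
  increments:
    - [[0,0,5],[0,0,0],0]
    - [[0,0,15],[0,0,0],0]
    - [[0,0,20],[0,0,0],0]
    - [[0,0,0],[0,0,0],0]
    - [[0,0,0],[0,0,0],0]

```text
clock: 3.52
eef_pos: [0.4611, -0.3309, 0.1369]
tool_rot: [0.713, 0.701, 0.0, 0.001]
ft_force: [-0.9, -1.0, -2.2]
grip_width: 0.0053
grasp_force: 58.8
```

Run:
```python
from fit import *
o=get_obs(); print(o["clock"],o["eef_pos"],o["tool_rot"],o["ft_force"],o["ft_torque"],o["grip_width"])
p=camera("side"); q=camera("wrist")
a=cv2.resize(p["image"][200:320,220:330],(366,400),interpolation=cv2.INTER_CUBIC); b=cv2.resize(q["image"],None,fx=.82,fy=.82)[:400]
b=cv2.copyMakeBorder(b,0,400-b.shape[0],0,0,cv2.BORDER_CONSTANT)
cv2.imwrite("pics/lift.png",np.clip(np.hstack([a,b])[:,:,::-1]*1.3,0,255).astype(np.uint8))
```

```text
3.5167 [ 0.46106362 -0.33093674  0.13691461] [7.12788906e-01 7.01377766e-01 2.24593962e-04 1.07454035e-03] [-0.86621579 -1.04088334 -2.24808856] [ 0.01964551 -0.00030997  0.05800843] 0.005276956821652291
```

View pics/lift.png

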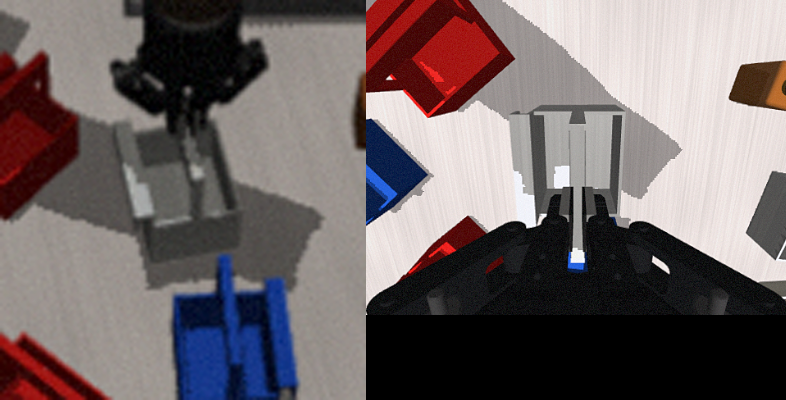

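Tray held, about 0.23 kg. I'll raise it, carry it over the tote and turn it -11°.

>>> drive_tool:
  increments:
    - [[0,0,38],[0,0,0],0]
    - [[0,0,38],[0,0,0],0]
    - [[0,0,38],[0,0,0],0]
    - [[5,15,38],[0,0,-1],0]
    - [[10,30,30],[0,0,-1],0]
    - [[10,33,8],[0,0,-1],0]
    - [[10,33,0],[0,0,-1],0]
    - [[10,33,0],[0,0,-1],0]

```text
clock: 4.28
eef_pos: [0.5052, -0.1868, 0.3246]
tool_rot: [0.743, 0.669, 0.0, -0.0]
ft_force: [0.8, 0.3, -1.8]
grip_width: 0.0056
grasp_force: 59.0
```

>>> drive_tool:
  increments:
    - [[10,33,0],[0,0,-1],0]
    - [[10,33,0],[0,0,-1],0]
    - [[10,33,0],[0,0,-1],0]
    - [[10,33,0],[0,0,-1],0]
    - [[10,33,0],[0,0,-1],0]
    - [[12,33,0],[0,0,-1],0]
    - [[10,25,0],[0,0,0],0]
    - [[0,0,0],[0,0,0],0]

```text
clock: 4.95
eef_pos: [0.5777, 0.0404, 0.3221]
tool_rot: [0.775, 0.632, -0.001, -0.002]
ft_force: [-0.4, -0.1, -2.5]
grip_width: 0.0057
grasp_force: 58.7
```

>>> drive_tool:
  increments:
    - [[0,0,0],[0,0,0],0]
    - [[0,0,0],[0,0,0],0]

```text
clock: 5.12
eef_pos: [0.5764, 0.035, 0.3235]
tool_rot: [0.777, 0.63, -0.001, -0.001]
ft_force: [0.5, 0.5, -2.5]
grip_width: 0.0055
grasp_force: 58.9
```

Run:
```python
from fit import *
o=get_obs(); print(o["clock"],o["eef_pos"],o["tool_rot"],o["ft_force"],o["ft_torque"],o["joint_pos"].round(2))
p=camera("wrist"); save(p,"w2.png",s=1.5)
import pickle; pickle.dump(p,open("w2.pkl","wb"))
for q in("tote","stop_face","cap_tray"): print(q,[(round(r["conf"],2),np.round(r["bbox"])) for r in silhouettes(q,p)])
```

```text
5.1167 [0.57639693 0.0349769  0.32347307] [ 7.76632753e-01  6.29951758e-01 -1.37295336e-03 -6.81730294e-04] [ 0.52379807  0.53247874 -2.49764968] [-0.00702303  0.02824647 -0.00753464] [ 0.06  0.4   0.52  1.7  -0.    1.84]
tote [(0.88, array([157.,   0., 422., 252.]))]
stop_face [(0.63, array([160.,  26., 231.,  82.]))]
cap_tray [(0.76, array([175., 126., 318., 320.])), (0.54, array([148., 272., 167., 332.])), (0.15, array([349., 314., 359., 320.]))]
```

View pics/w2.png

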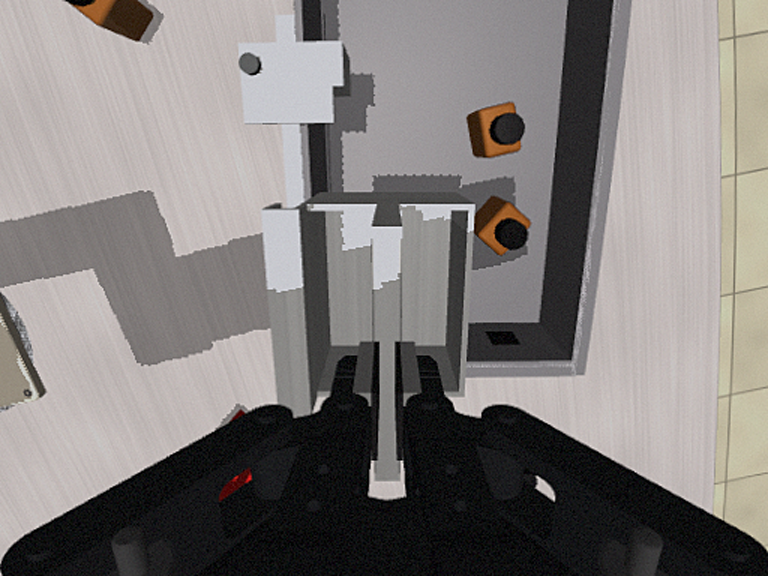

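The wrist view shows the keeper plate at (245-345, 42-124), the tray in hand, and a light strip at (283-300, 125-205) just outside the panel rim. I'll zoom in to measure the rim and that strip.

Run:
```python
from fit import *
import pickle; p=pickle.load(open("w2.pkl","rb")); save(p,"w2c.png",(150,0,260,100),7)
```

```text
(no output)
```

View pics/w2c.png

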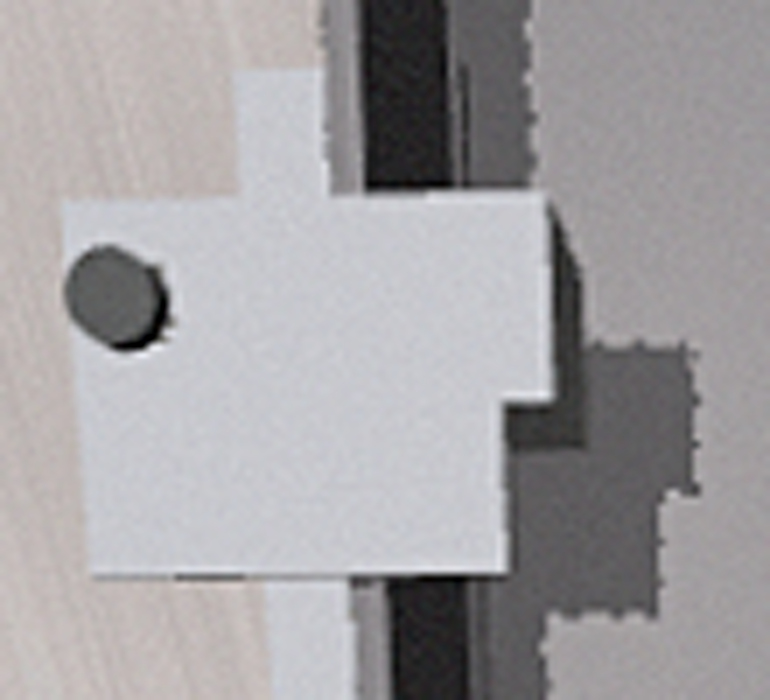

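```bash
cat > c.py <<'E'
from fit import *
import pickle; p=pickle.load(open("w2.pkl","rb")); P=pickle.load(open("P.pkl","rb"))
px=lambda u,v:(150+u/7-.5,v/7-.5)
a=onz(p,px(92,575),.142);b=onz(p,px(505,573),.142);c=onz(p,px(62,200),.142);d=onz(p,px(505,403),.142);e=onz(p,px(552,403),.139)
print("plate",a,b,c,"w",np.linalg.norm(b-a),"yaw edges",np.degrees(np.arctan2(*(b-a)[1::-1])),np.degrees(np.arctan2(-(c-a)[0],(c-a)[1])), np.degrees(np.arctan2(-(d-b)[0],(d-b)[1])))
yaw=np.arctan2(*(b-a)[1::-1]); ex=np.array([np.cos(yaw),np.sin(yaw)]);ey=np.array([-ex[1],ex[0]])
print("reach 26?",(d-b)[:2]@ey)
for z in(.114,.12,.126):
    q=[onz(p,px(u,v),z)[:2] for u,v in((330,100),(363,100),(356,640),(389,640))]
    m0,m1=(q[0]+q[1])/2,(q[2]+q[3])/2; print(z,"yaw",np.degrees(np.arctan2(-(m0-m1)[0],(m0-m1)[1])),"thick",(q[3]-q[2])@ex,(q[1]-q[0])@ex,"rim x rel keeper +22 edge",(m1-b[:2])@ex+.022,(m0-b[:2])@ex+.022, m1)
st=d; print("stop corner block",d,e)
# strip height: side view left edge vs wrist left edge
for z in(0,.006,.03,.06,.09,.12):
    w=onz(p,px(270,640),z)[:2]; w2=onz(p,px(352,640),z)[:2]
    s=[onz(P["side"],(251.6,180),z)[:2],onz(P["side"],(257,180),z)[:2]]
    print(z,((w-b[:2])@ex+.022).round(4),((w2-b[:2])@ex+.022).round(4),[((k-b[:2])@ex+.022).round(4) for k in s])
# tote-frame: origin from stop: unknown; print tcp in rim frame
E
python3 c.py
```

```text
plate [0.49085781 0.14713642 0.142     ] [0.55577772 0.13329179 0.142     ] [0.50195387 0.20114051 0.142     ] w 0.06637973160065928 yaw edges -12.038400200181938 -11.610800103912087 -13.647177220893148
reach 26? 0.02536018921405323
0.114 yaw -11.638193603728165 thick 0.0057614379603459385 0.00542747408555138 rim x rel keeper +22 edge -0.004748595274193253 -0.005343830321370223 [0.52764199 0.1296077 ]
0.12 yaw -11.638193603728263 thick 0.0056692499160164445 0.005340629755188056 rim x rel keeper +22 edge -0.003660009974571804 -0.004245720740606786 [0.5286734  0.12922482]
0.126 yaw -11.63819360372829 thick 0.005577061871687048 0.005253785424824943 rim x rel keeper +22 edge -0.0025714246749502373 -0.0031476111598433484 [0.52970481 0.12884194]
stop corner block [0.56176362 0.1579457  0.142     ] [0.56875957 0.15683506 0.139     ]
0 -0.0488 -0.0301 [np.float64(-0.0426), np.float64(-0.0236)]
0.006 -0.0474 -0.029 [np.float64(-0.0426), np.float64(-0.0237)]
0.03 -0.0419 -0.0244 [np.float64(-0.0425), np.float64(-0.024)]
0.06 -0.035 -0.0186 [np.float64(-0.0424), np.float64(-0.0243)]
0.09 -0.0282 -0.0129 [np.float64(-0.0423), np.float64(-0.0246)]
0.12 -0.0213 -0.0072 [np.float64(-0.0422), np.float64(-0.0249)]
```

The strip sits low, at z≈0.03, so it's clear of the lip. The rim is about 21 mm to the robot side of the slot, and the keeper edge is 41 mm beyond the tray. I'll lower the tray inside the panel with the lip still above the rim.

>>> drive_tool:
  increments:
    - [[0,0,-25],[0,0,0],0]
    - [[0,0,-30],[0,0,0],0]
    - [[0,0,-30],[0,0,0],0]
    - [[0,0,-25],[0,0,0],0]
    - [[0,0,-18],[0,0,0],0]
    - [[0,0,-10],[0,0,0],0]
    - [[0,0,0],[0,0,0],0]
    - [[0,0,0],[0,0,0],0]

```text
clock: 5.98
eef_pos: [0.577, 0.0345, 0.1875]
tool_rot: [0.777, 0.629, 0.0, 0.0]
ft_force: [-0.3, 0.1, -2.1]
grip_width: 0.0053
grasp_force: 59.0
```

>>> drive_tool:
  increments:
    - [[-5,1,0],[0,0,0],0]
    - [[-5,1,0],[0,0,0],0]
    - [[-5,1,0],[0,0,0],0]
    - [[0,0,0],[0,0,0],0]
    - [[0,0,0],[0,0,0],0]

```text
clock: 6.4
eef_pos: [0.5618, 0.0383, 0.1879]
tool_rot: [0.777, 0.63, 0.001, 0.0]
ft_force: [0.6, 0.8, -2.1]
grip_width: 0.0055
grasp_force: 59.0
```

>>> drive_tool:
  increments:
    - [[-2,0.4,0],[0,0,0],0]
    - [[0,0,0],[0,0,0],0]
    - [[-2,0.4,0],[0,0,0],0]
    - [[0,0,0],[0,0,0],0]

```text
clock: 6.73
eef_pos: [0.5576, 0.0389, 0.1869]
tool_rot: [0.777, 0.63, -0.0, -0.0]
ft_force: [-0.5, -0.5, -1.8]
grip_width: 0.0054
grasp_force: 58.9
```

>>> drive_tool:
  increments:
    - [[-1,0.2,0],[0,0,0],0]
    - [[-1,0.2,0],[0,0,0],0]
    - [[0,0,0],[0,0,0],0]

```text
clock: 6.98
eef_pos: [0.5557, 0.0393, 0.1869]
tool_rot: [0.777, 0.63, -0.0, -0.0]
ft_force: [-0.3, 0.1, -1.4]
grip_width: 0.0056
grasp_force: 59.0
```

>>> drive_tool:
  increments:
    - [[-1,0.2,0],[0,0,0],0]
    - [[0,0,0],[0,0,0],0]
    - [[0,0,0],[0,0,0],0]

```text
clock: 7.23
eef_pos: [0.5549, 0.0395, 0.187]
tool_rot: [0.777, 0.63, 0.0, -0.0]
ft_force: [0.4, -0.6, -1.7]
grip_width: 0.0057
grasp_force: 59.0
```

>>> drive_tool:
  increments:
    - [[-1,0.2,0],[0,0,0],0]
    - [[0,0,0],[0,0,0],0]
    - [[0,0,0],[0,0,0],0]

```text
clock: 7.48
eef_pos: [0.5539, 0.0397, 0.187]
tool_rot: [0.777, 0.63, 0.0, 0.0]
ft_force: [-0.1, -0.0, -1.8]
grip_width: 0.0055
grasp_force: 59.0
```

>>> drive_tool:
  increments:
    - [[-1,0.2,0],[0,0,0],0]
    - [[0,0,0],[0,0,0],0]
    - [[0,0,0],[0,0,0],0]

```text
clock: 7.73
eef_pos: [0.5529, 0.0399, 0.187]
tool_rot: [0.777, 0.63, 0.0, 0.0]
ft_force: [0.0, -1.5, -1.4]
grip_width: 0.0052
grasp_force: 59.0
```

>>> drive_tool:
  increments:
    - [[-1,0.2,0],[0,0,0],0]
    - [[0,0,0],[0,0,0],0]
    - [[0,0,0],[0,0,0],0]

```text
clock: 7.98
eef_pos: [0.5519, 0.0401, 0.187]
tool_rot: [0.777, 0.63, 0.0, 0.0]
ft_force: [-0.2, -0.4, -0.9]
grip_width: 0.0052
grasp_force: 59.0
```

>>> drive_tool:
  increments:
    - [[-1,0.2,0],[0,0,0],0]
    - [[0,0,0],[0,0,0],0]
    - [[0,0,0],[0,0,0],0]

```text
clock: 8.23
eef_pos: [0.551, 0.0403, 0.1871]
tool_rot: [0.777, 0.63, 0.0, 0.0]
ft_force: [1.4, -0.1, -1.5]
grip_width: 0.0057
grasp_force: 59.0
```

>>> drive_tool:
  increments:
    - [[-1,0.2,0],[0,0,0],0]
    - [[0,0,0],[0,0,0],0]
    - [[0,0,0],[0,0,0],0]

```text
clock: 8.48
eef_pos: [0.55, 0.0405, 0.1871]
tool_rot: [0.777, 0.63, 0.0, 0.0]
ft_force: [0.1, 0.0, -1.9]
grip_width: 0.0055
grasp_force: 59.0
```

Run:
```python
from h import *
o=get_obs(); print(o["ft_force"],o["ft_torque"],o["eef_pos"])
p=camera("wrist");q=camera("side")
a=cv2.resize(p["image"][0:220,110:330],(400,400),interpolation=cv2.INTER_CUBIC); b=cv2.resize(q["image"][100:210,235:345],(400,400),interpolation=cv2.INTER_CUBIC)
cv2.imwrite("pics/w3.png",np.hstack([a,b])[:,:,::-1])
```

```text
[ 0.06225172  0.03211926 -1.88472681] [-0.02203224 -0.18730419  0.0329998 ] [0.54996276 0.04050871 0.18706769]
```

View pics/w3.png

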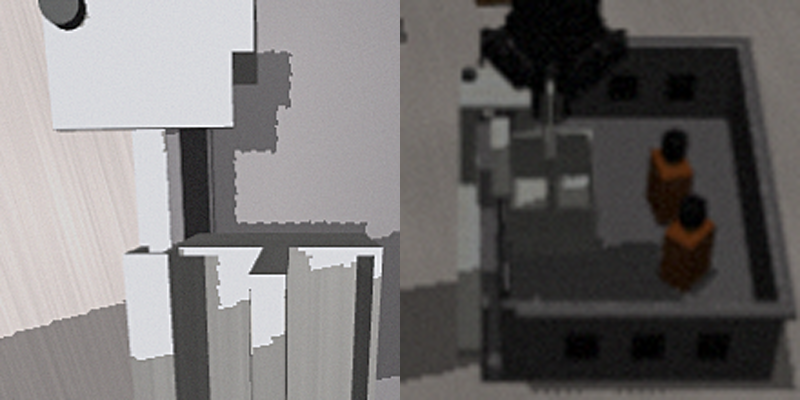

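>>> drive_tool:
  increments:
    - [[-1,0.2,0],[0,0,0],0]
    - [[0,0,0],[0,0,0],0]
    - [[0,0,0],[0,0,0],0]

```text
clock: 8.83
eef_pos: [0.549, 0.0407, 0.1871]
tool_rot: [0.777, 0.63, 0.0, 0.0]
ft_force: [1.5, -0.7, -1.8]
grip_width: 0.0054
grasp_force: 58.9
```

Run:
```python
from h import *
o=get_obs(); print(o["ft_force"],o["ft_torque"],o["eef_pos"])
```

```text
[ 1.45860609 -0.74253342 -1.80546267] [-0.07401715 -0.28891692  0.02639924] [0.54897349 0.04069279 0.18706533]
```

>>> drive_tool:
  increments:
    - [[-1,0.2,0],[0,0,0],0]
    - [[0,0,0],[0,0,0],0]
    - [[0,0,0],[0,0,0],0]

```text
clock: 9.08
eef_pos: [0.548, 0.0409, 0.1871]
tool_rot: [0.777, 0.63, 0.0, 0.0]
ft_force: [0.9, -0.2, -1.9]
grip_width: 0.0057
grasp_force: 58.9
```

Run:
```python
from h import *
o=get_obs(); print(o["ft_force"],o["ft_torque"],o["eef_pos"])
```

```text
[ 0.9183454  -0.15175778 -1.9111436 ] [-0.08593392 -0.34024382  0.0287279 ] [0.54800163 0.04089121 0.18709291]
```

Contact began at TCP x≈0.552: the moment built up steadily, at about 3 N. That puts the rim centre about 2 mm nearer the robot than the images suggested. I'll back off 6 mm to centre the slot over the rim and check whether the tray tilted in the grip.

>>> drive_tool:
  increments:
    - [[3,-0.6,0],[0,0,0],0]
    - [[3,-0.6,0],[0,0,0],0]
    - [[0,0,0],[0,0,0],0]
    - [[0,0,0],[0,0,0],0]

```text
clock: 9.42
eef_pos: [0.5537, 0.0397, 0.1866]
tool_rot: [0.777, 0.63, -0.0, -0.0]
ft_force: [-0.6, -0.3, -1.2]
grip_width: 0.0054
grasp_force: 59.3
```

```bash
cat > tilt.py <<'E'
from fit import *
import pickle
from scipy.spatial.transform import Rotation as R
o=get_obs(); print(o["clock"],o["ft_force"].round(2),o["ft_torque"].round(3),o["eef_pos"].round(4))
p=camera("wrist"); w=pickle.load(open("w2.pkl","rb"))
for q in(w,p):
    r=silhouettes("cap_tray",q)[0]; print(r["conf"],np.round(r["bbox"],1))
# ECC in gradient domain on tray far wall rim + right wall
def g(q):
    im=cv2.cvtColor(q["image"],cv2.COLOR_RGB2GRAY).astype(np.float32); m=cv2.magnitude(cv2.Sobel(im,5,1,0),cv2.Sobel(im,5,0,1)); return cv2.GaussianBlur(np.minimum(m,150),(0,0),1.5)
a,b=g(w),g(p)
for nm,(l,t,rr,bb) in dict(lipend=(170,130,212,150),rim_far=(200,122,325,148),rightwall=(300,140,322,255)).items():
    T=a[t:bb,l:rr]; M=cv2.matchTemplate(b[t-12:bb+12,l-12:rr+12],T,cv2.TM_CCOEFF_NORMED); _,v,_,x=cv2.minMaxLoc(M); print(nm,round(v,2),x[0]-12,x[1]-12)
E
python3 tilt.py
```

```text
9.4167 [-0.59 -0.29 -1.18] [-0.06   0.007 -0.051] [0.5537 0.0397 0.1866]
0.76 [175.3 126.3 317.7 319.9]
0.74 [176.6 124.4 316.6 322.8]
lipend 0.96 0 0
rim_far 0.71 0 0
rightwall 0.63 -1 12
```

>>> drive_tool:
  increments:
    - [[0,0,-6],[0,0,0],0]
    - [[0,0,-6],[0,0,0],0]
    - [[0,0,-3],[0,0,0],0]
    - [[0,0,0],[0,0,0],0]

```text
clock: 9.9
eef_pos: [0.553, 0.0396, 0.1705]
tool_rot: [0.777, 0.63, -0.001, -0.001]
ft_force: [-0.3, -0.4, -1.9]
grip_width: 0.0052
grasp_force: 59.3
```

>>> drive_tool:
  increments:
    - [[0,0,-1.5],[0,0,0],0]
    - [[0,0,-1.5],[0,0,0],0]
    - [[0,0,0],[0,0,0],0]

```text
clock: 10.15
eef_pos: [0.5538, 0.0397, 0.1687]
tool_rot: [0.777, 0.63, -0.0, -0.0]
ft_force: [-0.1, 0.3, -1.3]
grip_width: 0.0054
grasp_force: 59.3
```

>>> drive_tool:
  increments:
    - [[0,0,-1.5],[0,0,0],0]
    - [[0,0,-1.5],[0,0,0],0]
    - [[0,0,0],[0,0,0],0]

```text
clock: 10.4
eef_pos: [0.5538, 0.0397, 0.1657]
tool_rot: [0.777, 0.63, -0.0, -0.0]
ft_force: [-0.3, -0.3, -1.2]
grip_width: 0.0052
grasp_force: 59.3
```

>>> drive_tool:
  increments:
    - [[0,0,-1.5],[0,0,0],0]
    - [[0,0,-1.5],[0,0,0],0]
    - [[0,0,0],[0,0,0],0]

```text
clock: 10.65
eef_pos: [0.5537, 0.0397, 0.1626]
tool_rot: [0.777, 0.63, -0.0, -0.0]
ft_force: [-0.6, 0.4, -2.1]
grip_width: 0.0054
grasp_force: 59.3
```

>>> drive_tool:
  increments:
    - [[0,0,-1.5],[0,0,0],0]
    - [[0,0,-1.5],[0,0,0],0]
    - [[0,0,0],[0,0,0],0]

```text
clock: 10.9
eef_pos: [0.5537, 0.0397, 0.1596]
tool_rot: [0.777, 0.63, -0.0, -0.0]
ft_force: [1.1, 0.3, -2.0]
grip_width: 0.0056
grasp_force: 59.3
```

>>> drive_tool:
  increments:
    - [[0,0,-1.5],[0,0,0],0]
    - [[0,0,-1.5],[0,0,0],0]
    - [[0,0,0],[0,0,0],0]

```text
clock: 11.15
eef_pos: [0.5537, 0.0397, 0.1566]
tool_rot: [0.777, 0.63, -0.0, -0.0]
ft_force: [-0.1, 0.3, -0.7]
grip_width: 0.0055
grasp_force: 59.3
```

>>> drive_tool:
  increments:
    - [[0,0,-1.5],[0,0,0],0]
    - [[0,0,-1.5],[0,0,0],0]
    - [[0,0,0],[0,0,0],0]

```text
clock: 11.4
eef_pos: [0.5537, 0.0397, 0.1536]
tool_rot: [0.777, 0.63, -0.0, -0.0]
ft_force: [-0.3, 0.1, -2.0]
grip_width: 0.0057
grasp_force: 59.3
```

>>> drive_tool:
  increments:
    - [[0,0,-1.5],[0,0,0],0]
    - [[0,0,-1.5],[0,0,0],0]
    - [[0,0,0],[0,0,0],0]

```text
clock: 11.65
eef_pos: [0.5537, 0.0397, 0.1506]
tool_rot: [0.777, 0.63, -0.0, -0.0]
ft_force: [0.6, 1.3, -2.0]
grip_width: 0.0054
grasp_force: 59.3
```

>>> drive_tool:
  increments:
    - [[0,0,-1],[0,0,0],0]
    - [[0,0,-1],[0,0,0],0]
    - [[0,0,0],[0,0,0],0]

```text
clock: 11.9
eef_pos: [0.5538, 0.0397, 0.1488]
tool_rot: [0.777, 0.63, -0.0, -0.0]
ft_force: [0.3, 0.4, -1.8]
grip_width: 0.0052
grasp_force: 59.3
```

>>> drive_tool:
  increments:
    - [[0,0,-1],[0,0,0],0]
    - [[0,0,-1],[0,0,0],0]
    - [[0,0,0],[0,0,0],0]

```text
clock: 12.15
eef_pos: [0.5538, 0.0397, 0.1468]
tool_rot: [0.777, 0.63, -0.0, -0.0]
ft_force: [0.0, 0.5, -2.9]
grip_width: 0.0054
grasp_force: 59.3
```

>>> drive_tool:
  increments:
    - [[0,0,-1],[0,0,0],0]
    - [[0,0,-1],[0,0,0],0]
    - [[0,0,0],[0,0,0],0]

```text
clock: 12.4
eef_pos: [0.5539, 0.0397, 0.1448]
tool_rot: [0.777, 0.63, 0.0, -0.0]
ft_force: [-0.4, -0.6, -1.3]
grip_width: 0.0054
grasp_force: 59.3
```

>>> drive_tool:
  increments:
    - [[0,0,-1],[0,0,0],0]
    - [[0,0,0],[0,0,0],0]

```text
clock: 12.57
eef_pos: [0.5544, 0.0397, 0.1443]
tool_rot: [0.777, 0.63, 0.0, 0.0]
ft_force: [1.6, 0.2, -1.4]
grip_width: 0.0056
grasp_force: 59.9
```

>>> drive_tool:
  increments:
    - [[0,0,-1],[0,0,0],0]
    - [[0,0,0],[0,0,0],0]

```text
clock: 12.73
eef_pos: [0.5549, 0.0396, 0.1441]
tool_rot: [0.777, 0.63, 0.001, 0.001]
ft_force: [0.4, -0.1, 3.6]
grip_width: 0.0051
grasp_force: 61.0
```

```bash
python3 tilt.py
```

```text
12.7333 [ 0.39 -0.06  3.61] [-0.095 -0.195  0.031] [0.5549 0.0396 0.1441]Traceback (most recent call last):
  File "tilt.py", line 7, in <module>
    r=silhouettes("cap_tray",q)[0]; print(r["conf"],np.round(r["bbox"],1))
      ~~~~~~~~~~~^^^^^^^^^^^^^^
ValueError: only the last four pictures can be asked about
```

Seated: the vertical force rose at TCP z≈0.1443, which puts the rim at about 0.122, within its allowed range. Next I'll slide along the rim, with about 66 mm expected to the stop.

>>> drive_tool:
  increments:
    - [[0,0,0.5],[0,0,0],0]
    - [[0.4,2,0],[0,0,0],0]
    - [[0.8,4,0],[0,0,0],0]
    - [[0.8,4,0],[0,0,0],0]
    - [[0,0,0],[0,0,0],0]

```text
clock: 13.2
eef_pos: [0.5569, 0.0491, 0.1442]
tool_rot: [0.777, 0.63, 0.0, 0.002]
ft_force: [1.7, -3.6, 5.1]
grip_width: 0.0052
grasp_force: 61.6
```

>>> drive_tool:
  increments:
    - [[0.8,4,0],[0,0,0],0]
    - [[0.8,4,0],[0,0,0],0]
    - [[0.8,4,0],[0,0,0],0]
    - [[0.8,4,0],[0,0,0],0]
    - [[0,0,0],[0,0,0],0]

```text
clock: 13.62
eef_pos: [0.5601, 0.0654, 0.1442]
tool_rot: [0.777, 0.63, 0.0, 0.001]
ft_force: [2.1, -3.5, 5.9]
grip_width: 0.0054
grasp_force: 61.7
```

Run:
```python
from h import *
o=get_obs(); print(o["ft_force"],o["ft_torque"],o["eef_pos"])
```

```text
[ 2.09681747 -3.50900899  5.86206122] [-0.77363382 -0.56572583  0.08249562] [0.56010121 0.06542087 0.14421469]
```

>>> drive_tool:
  increments:
    - [[0.5,0,0.5],[0,0,0],0]
    - [[0.8,4,0],[0,0,0],0]
    - [[0.8,4,0],[0,0,0],0]
    - [[0.8,4,0],[0,0,0],0]
    - [[0.8,4,0],[0,0,0],0]
    - [[0,0,0],[0,0,0],0]

```text
clock: 14.12
eef_pos: [0.5633, 0.0821, 0.1442]
tool_rot: [0.777, 0.63, 0.0, 0.0]
ft_force: [2.5, -4.0, 5.1]
grip_width: 0.0053
grasp_force: 61.6
```

>>> drive_tool:
  increments:
    - [[0.8,4,0],[0,0,0],0]
    - [[0.8,4,0],[0,0,0],0]
    - [[0.6,3,0],[0,0,0],0]
    - [[0,0,0],[0,0,0],0]

```text
clock: 14.45
eef_pos: [0.5655, 0.0929, 0.1443]
tool_rot: [0.777, 0.63, 0.0, 0.0]
ft_force: [1.6, -3.0, 4.6]
grip_width: 0.0054
grasp_force: 61.6
```

>>> drive_tool:
  increments:
    - [[0.4,2,0],[0,0,0],0]
    - [[0.4,2,0],[0,0,0],0]
    - [[0,0,0],[0,0,0],0]

```text
clock: 14.7
eef_pos: [0.5662, 0.0964, 0.1443]
tool_rot: [0.777, 0.63, 0.0, 0.001]
ft_force: [2.2, -5.4, 5.8]
grip_width: 0.0054
grasp_force: 61.7
```

>>> drive_tool:
  increments:
    - [[0.4,2,0],[0,0,0],0]
    - [[0.2,1,0],[0,0,0],0]
    - [[0,0,0],[0,0,0],0]

```text
clock: 14.95
eef_pos: [0.5668, 0.0991, 0.1443]
tool_rot: [0.777, 0.63, -0.0, 0.001]
ft_force: [1.8, -4.7, 5.7]
grip_width: 0.0054
grasp_force: 61.7
```

>>> drive_tool:
  increments:
    - [[0.2,1,0],[0,0,0],0]
    - [[0.2,1,0],[0,0,0],0]
    - [[0,0,0],[0,0,0],0]

```text
clock: 15.2
eef_pos: [0.5672, 0.101, 0.1443]
tool_rot: [0.777, 0.63, -0.0, 0.001]
ft_force: [1.7, -5.5, 4.8]
grip_width: 0.0056
grasp_force: 61.8
```

>>> drive_tool:
  increments:
    - [[0.2,1,0],[0,0,0],0]
    - [[0,0,0],[0,0,0],0]
    - [[0,0,0],[0,0,0],0]

```text
clock: 15.45
eef_pos: [0.5674, 0.102, 0.1443]
tool_rot: [0.777, 0.63, -0.0, 0.001]
ft_force: [2.2, -5.9, 6.3]
grip_width: 0.0055
grasp_force: 61.7
```

>>> drive_tool:
  increments:
    - [[0.2,1,0],[0,0,0],0]
    - [[0,0,0],[0,0,0],0]
    - [[0,0,0],[0,0,0],0]

```text
clock: 15.7
eef_pos: [0.5676, 0.103, 0.1443]
tool_rot: [0.777, 0.63, -0.0, 0.001]
ft_force: [1.9, -5.5, 5.8]
grip_width: 0.0054
grasp_force: 61.7
```

>>> drive_tool:
  increments:
    - [[0.2,1,0],[0,0,0],0]
    - [[0,0,0],[0,0,0],0]
    - [[0,0,0],[0,0,0],0]

```text
clock: 15.95
eef_pos: [0.5678, 0.104, 0.1443]
tool_rot: [0.777, 0.63, -0.0, 0.001]
ft_force: [2.2, -4.6, 5.6]
grip_width: 0.0056
grasp_force: 61.7
```

>>> drive_tool:
  increments:
    - [[0.2,1,0],[0,0,0],0]
    - [[0,0,0],[0,0,0],0]
    - [[0,0,0],[0,0,0],0]

```text
clock: 16.2
eef_pos: [0.568, 0.105, 0.1443]
tool_rot: [0.777, 0.63, -0.0, 0.001]
ft_force: [1.7, -5.3, 5.4]
grip_width: 0.0054
grasp_force: 61.7
```

>>> drive_tool:
  increments:
    - [[0.2,1,0],[0,0,0],0]
    - [[0,0,0],[0,0,0],0]
    - [[0,0,0],[0,0,0],0]

```text
clock: 16.45
eef_pos: [0.5682, 0.106, 0.1443]
tool_rot: [0.777, 0.63, -0.0, 0.001]
ft_force: [2.3, -4.9, 5.1]
grip_width: 0.0052
grasp_force: 61.7
```

>>> drive_tool:
  increments:
    - [[0.2,1,0],[0,0,0],0]
    - [[0,0,0],[0,0,0],0]
    - [[0,0,0],[0,0,0],0]

```text
clock: 16.7
eef_pos: [0.5684, 0.107, 0.1443]
tool_rot: [0.777, 0.63, -0.0, 0.001]
ft_force: [2.8, -4.6, 6.7]
grip_width: 0.0056
grasp_force: 61.7
```

>>> drive_tool:
  increments:
    - [[0.2,1,0],[0,0,0],0]
    - [[0,0,0],[0,0,0],0]
    - [[0,0,0],[0,0,0],0]

```text
clock: 16.95
eef_pos: [0.5686, 0.1078, 0.1444]
tool_rot: [0.777, 0.63, -0.0, 0.001]
ft_force: [1.9, -5.8, 5.6]
grip_width: 0.0057
grasp_force: 61.8
```

Run:
```python
from h import *
o=get_obs(); print(o["ft_force"],o["ft_torque"],o["eef_pos"])
p=camera("wrist")
# lighting-robust look for the tray's +y rim vs stop edge: print bboxes
for q in("cap_tray","stop_face"): print(q,[(round(r["conf"],2),np.round(r["bbox"])) for r in silhouettes(q,p)])
```

```text
[ 1.89408047 -5.84398428  5.58433116] [-1.28279331 -0.45304552  0.07646746] [0.568572   0.1077502  0.14439342]
cap_tray [(0.92, array([178., 125., 318., 322.]))]
stop_face [(0.6, array([101.,  89., 242., 188.]))]
```

>>> drive_tool:
  increments:
    - [[0.2,1,0],[0,0,0],0]
    - [[0,0,0],[0,0,0],0]

```text
clock: 17.27
eef_pos: [0.5686, 0.108, 0.1445]
tool_rot: [0.777, 0.629, -0.001, 0.002]
ft_force: [1.7, -7.6, 7.1]
grip_width: 0.0054
grasp_force: 62.2
```

>>> drive_tool:
  increments:
    - [[0.2,1,0],[0,0,0],0]
    - [[0,0,0],[0,0,0],0]

```text
clock: 17.43
eef_pos: [0.5687, 0.1082, 0.1446]
tool_rot: [0.777, 0.629, -0.001, 0.002]
ft_force: [-0.2, -9.6, 9.1]
grip_width: 0.0057
grasp_force: 62.5
```

Run:
```python
from h import *
o=get_obs(); print(o["ft_force"],o["ft_torque"],o["eef_pos"])
```

```text
[-0.17560042 -9.60317607  9.05741917] [-2.13226628 -0.11324473  0.0421951 ] [0.56865181 0.10821414 0.14462963]
```

The arm stalled against the stop at 9.6 N. I'll relax, release and retreat straight up.

>>> drive_tool:
  increments:
    - [[-0.2,-1,0.5],[0,0,0],0]
    - [[0,0,0],[0,0,0],0]
    - [[0,0,0],[0,0,0],0]

```text
clock: 17.68
eef_pos: [0.5684, 0.1083, 0.1447]
tool_rot: [0.777, 0.629, -0.001, 0.001]
ft_force: [0.9, -6.6, 6.0]
grip_width: 0.0055
grasp_force: 61.7
```

>>> drive_tool:
  increments:
    - [[0,0,0],[0,0,0],0.3]
    - [[0,0,0],[0,0,0],0.3]
    - [[0,0,0],[0,0,0],0.3]
    - [[0,0,0],[0,0,0],0.4]
    - [[0,0,0],[0,0,0],0.4]
    - [[0,0,0],[0,0,0],0.4]

```text
clock: 18.18
eef_pos: [0.568, 0.1101, 0.1441]
tool_rot: [0.777, 0.63, -0.0, -0.0]
ft_force: [-0.7, 0.3, -0.5]
grip_width: 0.0342
grasp_force: 0.0
```

>>> drive_tool:
  increments:
    - [[0,0,5],[0,0,0],0.4]
    - [[0,0,10],[0,0,0],0.4]
    - [[0,0,20],[0,0,0],0.4]
    - [[0,0,30],[0,0,0],0.4]
    - [[0,0,30],[0,0,0],0.4]
    - [[0,0,30],[0,0,0],0.4]
    - [[0,0,0],[0,0,0],0.4]
    - [[0,0,0],[0,0,0],0.4]

```text
clock: 18.85
eef_pos: [0.5699, 0.1101, 0.2732]
tool_rot: [0.777, 0.63, 0.003, 0.002]
ft_force: [-0.3, -1.2, -0.3]
grip_width: 0.0339
grasp_force: 0.0
```

```bash
cat > v.py <<'E'
from fit import *
o=get_obs(); print(o["clock"],o["ft_force"],o["eef_pos"])
p=camera("wrist")
r=silhouettes("cap_tray",p)[0]; print(r["conf"],np.round(r["bbox"]))
import pickle; pickle.dump(p,open("w5.pkl","wb"))
m=r["region"].astype(float)
# fit tray x,y,z,yaw, roll-free: height & tilt about tote y
from scipy.spatial.transform import Rotation as R
vis=[b for b in TRAY]
def mk(v,S=4):
    q0=R.from_euler("zyx",[v[3],v[4],v[5]],degrees=True).as_matrix(); M=np.zeros((384*S,512*S),np.uint8)
    for b in vis:
        q=proj(p,corners(b)@q0.T+v[:3]); cv2.fillConvexPoly(M,cv2.convexHull(np.round((q+.5)*S*16).astype(np.int32)),255,shift=4)
    return cv2.resize(M,(512,384),interpolation=cv2.INTER_AREA)/255.
def f(u):
    v=[u[0],u[1],.0465,u[2],u[3],u[4]]; a=mk(v); return 1-np.minimum(a,m).sum()/np.maximum(a,m).sum()
u=np.array([.5687,.108,-11.9,0,0])
print("initial loss",f(u))
s=minimize(f,u,method="Nelder-Mead",options=dict(initial_simplex=np.vstack([u]+[u+e for e in np.diag([.004,.004,2,3,3])]),xatol=1e-4,fatol=1e-5,maxiter=300))
print(s.x.round(4),s.fun)
E
python3 v.py
```

```text
18.85 [-0.34843517 -1.21269804 -0.30725684] [0.56994315 0.11005286 0.27316299]
0.61 [213. 118. 292. 230.]
initial loss 0.23537419028310336
[  0.5675   0.106  -11.5959   3.4629  -0.1126] 0.14740137635001438
```

```bash
python3 -c "
from workcell import job_done
print(job_done())"
```

```text
the job is handed in; nothing more can be done
None
```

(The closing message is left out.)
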